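# Set the wind guard and light the gas ring

## Robot

A 6-joint arm with a two-finger parallel gripper is mounted at the origin on the work surface. World frame = base frame: x ahead of the robot, y to its left, z up, the work surface at z = 0. Lengths are in m, angles in degrees, forces in N, time in s.
With the tool pointing down it reaches from about 0.35 to 0.875 m from the base axis. Payload 4.2 kg.
Tool frame: the origin (TCP) lies where the fingers leave the gripper's body, on its centre line; the fingertips stand 70 mm ahead of it and the grasp point (between the pads) lies 51 mm ahead of it; z points along the fingers, y is the direction in which the jaws open and shut (so a half turn about z gives the same grasp; the last joint's range is limited). The gripper opens to 87 mm and grips with 3 to 60 N. Pads are 19 mm wide; open, the fingers measure 117 mm over their backs; the gripper's body (75 mm by 190 mm) begins 51 mm behind the grasp point.
Start: joints at [83.686, 22.042, 0.453, 0, -68.411, -14.817], TCP at [0.225, 0.583, 0.292] pointing down, gripper open.
Joint ranges: [-179.83, 179.83], [-69.29, 118.12], [-61.27, 80.66], [-181.25, 117.63], [-171.15, -9.14], [-177.46, 177.46]. Speed limits (degrees/s): [159.86, 159.86, 180, 180, 180, 180].

## Interface

Orientations are given as a 3x3 rotation matrix whose columns are the frame's x, y, z axes.
In Python, from station import sense, capture, camera_model, finish_job gives the robot as it stands.
- The arm moves only by the shell command python3 -m inch 'ROWS'. ROWS is JSON, a list of rows, each an object with "hand": the closure, from 0 (fully open) to 1 (shut); "slide": the shift along the world's x, y, z in cm, a list of three; "yaw": the turn about the world's z in rad. A call has 1 to 10 rows; each row is the pose to reach, as a shift and turn from the pose commanded when the call began; what a row does not reach only later rows make up. A row lasts 1/8 s, in which the tool goes at most 62.5 mm and 10.7 degrees, less where a joint would pass 70% of its speed; a pose out of reach is approached as far as the arm can. A call with a gripper value outside its range is refused whole. The fingers move at their own pace and stop on an object; the grip force is fixed at half the most. Time passes only in rows, so rows that repeat a pose let the fingers close. It gives the time, the measured TCP pose, the force and the opening at its end, in the units of the state.
- sense(): the state, without advancing time (a new reading comes with each control period).
- capture(name): name is "side" or "top"; returns the picture (384x512x3 uint8, blue, green, red); there is no depth.
- camera_model(name): a dict with "mtx" (3x3 intrinsics, pixels), "k1" (the pictures are not rectified: a ray, as slopes to the right and down, at radius r is drawn at 1 + k1 r^2 times it, then the intrinsics apply), "xyz" and "orientation" of the camera in the world. Camera axes: x right, y up, looking along -z (the intrinsics and any distortion apply to the point x, -y, -z); pixel columns grow to the right and rows downward; lengths in m; the calibration is good to about 2 mm. A picture is of the moment at which its call begins. camera_model takes no time and is no camera call.
- finish_job(): hands the job in, once; it reports no verdict.
The state is a dict: "time_s": time; "joints": joint angles; "joint_velocities": joint speeds; "effort": joint torques, N m; "tcp_pos": TCP position; "ee_rot": TCP orientation; "wrist_force": force on the tool from outside, world axes, zero at the start; "moment": the same for the moment, N m; "gripper_width": opening from 0.0 (shut) to 1.0 (fully open).
Only numpy, scipy, OpenCV 4.12 (cv2) and the standard library are available. Lean on these libraries where they do the work, as an engineer would, in place of code of your own. Each camera call takes 0.05 s, during which the arm holds its last target. There are 200 camera calls.

## Task

It is windy up here and the pan is on the gas ring. Squeeze the wind guard's spring grip and keep it squeezed while you slide the guard along its rail to the last notch, at the end away from the robot, then let go so that it latches there. After that turn the gas ring's igniter knob clockwise to its stop, hold it there for a moment and let go so that it springs fully back, leaving the saucepan and all the other things where they stand.

Things in the scene. Friction and masses are not known exactly. Their poses are not given: they have to be found in the camera images.
- knob_grip (a point): Grip point on the axis of the black igniter knob, 27 mm out from the face. The knob is a bar 46 mm long, 12 mm thick (grip across this), standing 38 mm off the face, on a 52 mm disc 3 mm thick. The frame turns with it: z = its axis, out of the face, up and towards the robot, 30 degrees from vertical (tilt the tool to match); x along the bar (up the slope at rest); y across its thickness.
- face (a point): Middle of the sloping aluminium face that carries the knob, at the robot side of the gas ring: 90 mm up the slope, 150 mm wide, leaning 30 degrees; 85 mm above the shelf. The saucepan's side is about 100 mm beyond it.
- knob (a joint): Turn of the igniter knob, rad: 0 at rest, growing clockwise as seen looking at the knob (against its z axis), hard stop at 1.20. A spring turns it back to 0 when let go (about 0.03 N m at rest, 0.13 N m at the stop).
- guard_grip (a point): Centre of the wind guard's squeeze grip (moves with the guard), 125 mm above the shelf, midway between the outer faces of its two upright paddles when squeezed together (24 mm over both; 37 mm at rest). Hold it from above, fingers closing along y, centred here. x = along the rail, the way to slide (away from the robot); y = across, from the fixed paddle to the moving one; z up.
- fixed_paddle (a point): Centre of the grip's fixed wooden paddle: 36 mm along the rail, 10 mm thick, top 18 mm above guard_grip, upright. The aluminium guard plate, 180 mm long, stands in line behind it (+x): it starts 29 mm from guard_grip and its top is 29 mm above it.
- moving_paddle (a point): Middle of the top edge of the moving steel paddle: 36 mm along the rail, 8 mm thick, hinged 65 mm below guard_grip, top 15 mm above it. At rest it leans out by 0.2 rad, its outer face 25 mm from guard_grip at that height and 28 mm at the top; squeezed fully it stands upright, outer face 12 mm from guard_grip.
- guard (a joint): Travel of the wind guard along its rail, m. Notches at 0 (where it starts), 0.050 and 0.100 (the last, away from the robot); end stops at -0.003 and 0.103; about 3 mm of play in a notch. It slides with about 2 N once the grip is squeezed; unsqueezed it is locked in a notch.
- lever (a joint): Squeeze of the grip's moving paddle, rad: 0 let go (pawl down in a notch), 0.20 fully squeezed; the pawl is clear of the notches above 0.15. Spring: 4 to 7 N at the grip point. Let go between notches it stays above 0.1.
- saucepan: Aluminium saucepan standing on the gas ring, 164 mm across and 85 mm high with a black handle along its +x reaching 198 mm from its centre; origin at the centre of its underside, 125 mm above the shelf. Not to be moved.
- mug: White ceramic mug, 76 mm across, 90 mm high, in front of the ring; origin under its centre. Bystander.
- bowl: Red melamine bowl, 140 mm across, 55 mm high; origin under its centre. Bystander.
- whisk: Steel whisk lying down, 280 mm long along its x, 50 mm high; origin under its middle. Bystander.
- spatula: Wooden-handled spatula lying along its x; bystander.
- jar: Amber glass jar, 70 mm across, 110 mm high; origin under its centre. Bystander.
- rail: The steel rail, fixed to the shelf, 400 x 75 mm; origin under its centre, x along it away from the robot. It may stand to the left or to the right of the gas ring.
- bin: White plastic drawer bin with a grey tilt-out front, 130 x 140 x 175 mm high, fixed on the other side of the gas ring; origin under its centre. Bystander.
- ring: Gas ring on two bricks with its control box, fixed; origin on the shelf under the burner's centre, the control box towards -x.

How it is judged:
By the outcome, as a careful person would: the job done as asked, in the order asked, and still so for the second after the job is handed in, with the robot touching nothing.
It also fails if it takes over 61 s, if anything falls off the work surface, if the arm or the gripper's body presses on something with over 40 N, if the wrist force passes 120 N, or if a joint passes its speed limit or range.

## Working session

There is one attempt and no reset: what is moved stays moved. The work goes in short steps, Python scripts to look and compute and a shell command to move; the robot and the scene stay as the last step left them, time stands still between calls to the robot, and variables do not carry over. Pictures are saved under pics/ and viewed, about 8 in all and at most 12, crops included, and the job is handed in when it is done.

```bash
ls; mkdir -p pics
python3 - <<'E'
from station import *
import cv2, numpy as np
s=sense(); print(s)
for n in("side","top"):
    cv2.imwrite(f"pics/{n}0.png",capture(n)); print(n,camera_model(n))
E
```

```text
pics
{'time_s': 0.0, 'joints': array([ 8.36864960e+01,  2.20899216e+01,  3.81047043e-01, -2.99694922e-02,
       -6.84112393e+01, -1.48127967e+01]), 'joint_velocities': array([-0.06874401, -0.05099241, -0.08791157,  0.00425468,  0.01975711,
       -0.03494904]), 'effort': array([ 9.49013920e-04, -3.90668142e+01,  1.87400025e+01,  4.21974689e+00,
        1.09232203e-02, -1.95484345e-04]), 'tcp_pos': array([0.22511468, 0.58257144, 0.29117441]), 'ee_rot': array([[ 9.32718642e-01, -3.60604251e-01, -7.13953396e-04],
       [-3.60604952e-01, -9.32716435e-01, -2.03013285e-03],
       [ 6.61584715e-05,  2.15099789e-03, -9.99997684e-01]]), 'wrist_force': array([-0.10453783,  0.34810382,  0.91390176]), 'moment': array([ 0.02641262, -0.02990188,  0.02588167]), 'gripper_width': 1.0001974130712556}
side {'mtx': array([[436.52530931,   0.        , 251.04227107],
       [  0.        , 436.52530931, 190.86810076],
       [  0.        ,   0.        ,   1.        ]]), 'k1': 0.05738975466631007, 'xyz': array([-0.0684413 , -1.07863005,  1.34552777]), 'orientation': array([[ 0.87495214,  0.32653315, -0.35754   ],
       [-0.48374625,  0.62176   , -0.61595784],
       [ 0.02117342,  0.71189227,  0.70196943]])}
top {'mtx': array([[393.82352275,   0.        , 249.0546138 ],
       [  0.        , 393.82352275, 186.59528909],
       [  0.        ,   0.        ,   1.        ]]), 'k1': -0.046539745460967424, 'xyz': array([0.37327982, 0.01362698, 1.53940155]), 'orientation': array([[ 0.02674633,  0.98990652, -0.13917513],
       [-0.99960408,  0.02770146,  0.00492987],
       [ 0.00873546,  0.13898817,  0.99025551]])}
```

View pics/side0.png

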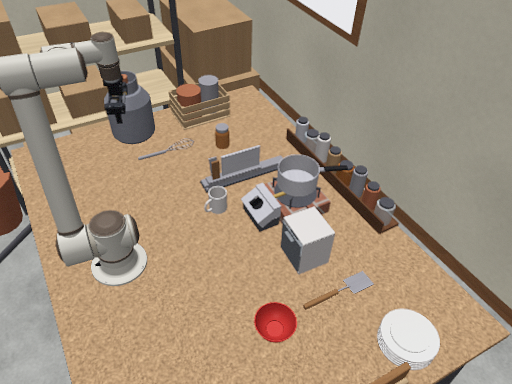

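View pics/top0.png

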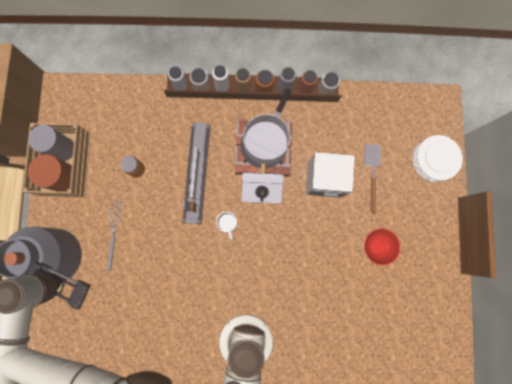

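The rail is left of the ring, the bin right. In the top view the rail spans about (200,125)–(193,222) and the knob is at (263,192). In the side view the grip is at (215,168) and the knob at (257,203). Next I zoom in on both.

```bash
cat > h.py <<'E'
import cv2, numpy as np
from station import *
def ray(n,u,v):
    c=camera_model(n); K=c["mtx"]
    d=np.array([(u-K[0,2])/K[0,0],(v-K[1,2])/K[1,1]]); p=d.copy()
    for _ in range(20): p=d/(1+c["k1"]*(p@p))
    return np.array(c["xyz"]),np.array(c["orientation"])@np.array([p[0],-p[1],-1.])
def onz(n,u,v,z):
    o,d=ray(n,u,v); return o+d*(z-o[2])/d[2]
def proj(n,P):
    c=camera_model(n); q=np.array(c["orientation"]).T@(np.array(P)-c["xyz"])
    p=np.array([q[0],-q[1]])/-q[2]; p=p*(1+c["k1"]*(p@p)); K=c["mtx"]
    return np.array([K[0,0]*p[0]+K[0,2],K[1,1]*p[1]+K[1,2]])
def two(a,b):
    (o1,d1),(o2,d2)=ray("side",*a),ray("top",*b)
    t=np.linalg.lstsq(np.c_[d1,-d2],o2-o1,rcond=None)[0]
    p,q=o1+t[0]*d1,o2+t[1]*d2; return (p+q)/2,np.linalg.norm(p-q)
def crop(im,x0,y0,w,h,k,name):
    c=cv2.resize(im[y0:y0+h,x0:x0+w],None,fx=k,fy=k,interpolation=cv2.INTER_CUBIC)
    cv2.imwrite("pics/"+name,c)
E
python3 - <<'E'
import cv2
from h import *
crop(cv2.imread("pics/side0.png"),195,140,130,97,6,"sc.png")
crop(cv2.imread("pics/top0.png"),175,115,130,115,5,"tc.png")
E
```

```text
(no output)
```

View pics/sc.png

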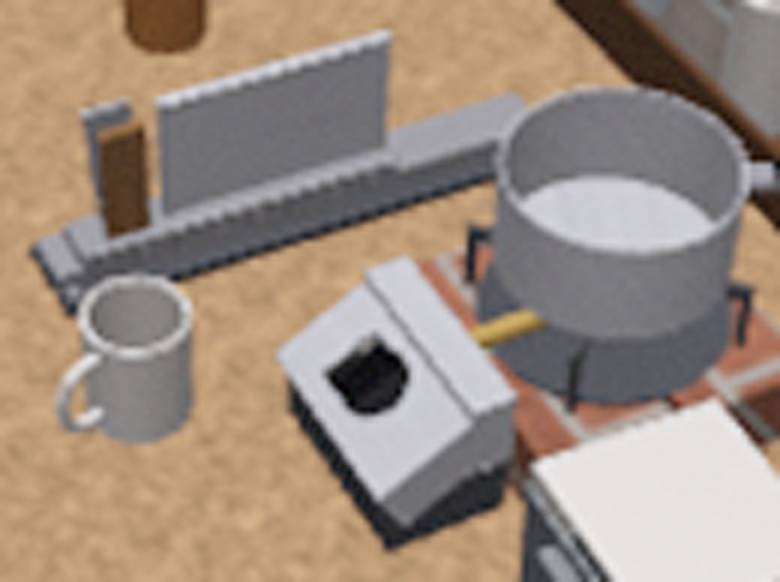

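View pics/tc.png

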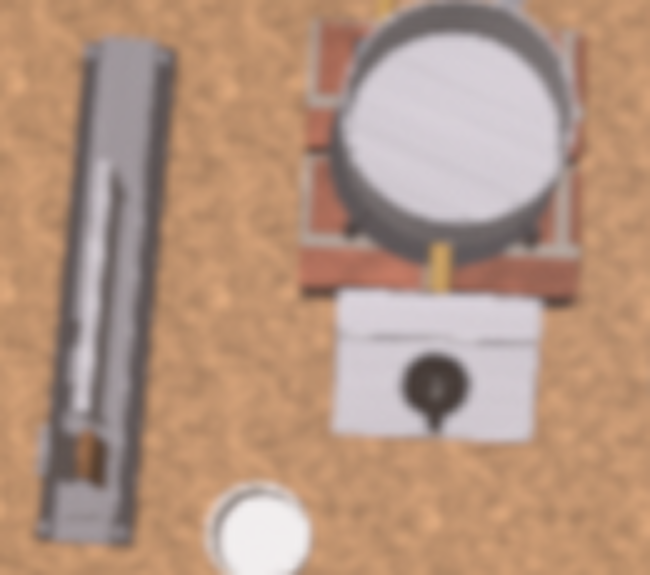

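The side crop shows the wooden paddle's top at crop (98–145, 125), the plate's top edge from (160,102) to (388,35), and the knob at (370,375). The top crop shows the rail corners (38,540), (130,545), (88,38), (172,47). It also shows the control face's corners (332,433), (535,440), (543,298), (338,290) and the knob at (435,385), with the bar pointing towards the robot.

Run:
```python
from h import *
np.set_printoptions(precision=4,suppress=True)
T=lambda x,y:(175+(x+.5)/5-.5,115+(y+.5)/5-.5); S=lambda x,y:(195+(x+.5)/6-.5,140+(y+.5)/6-.5)
print("rail")
for p in[(38,540),(130,545),(88,38),(172,47)]: print(onz("top",*T(*p),0.03))
print("plate top near/far", two(S(160,102),T(82,412)),two(S(388,35),T(108,160)))
print("plate z.154 top",onz("top",*T(84,412),.154),onz("top",*T(106,160),.154),"side",onz("side",*S(160,100),.154),onz("side",*S(388,34),.154))
print("wood top z.143 top: near,far",onz("top",*T(78,482),.143),onz("top",*T(78,432),.143),"side",onz("side",*S(98,130),.143),onz("side",*S(143,122),.143))
print("mov top .14",onz("top",*T(40,475),.139),onz("top",*T(42,425),.139),"side",onz("side",*S(85,110),.139),onz("side",*S(128,104),.139))
print("knob disc", two(S(370,375),T(435,385)))
for p in[(332,433),(535,440),(543,340),(335,335),(338,290),(543,298)]: print("face",onz("top",*T(*p),.085))
print("face side",[onz("side",*S(*p),.085) for p in[(280,355),(380,500),(472,415),(370,275),(400,260),(515,395)]])
print("knob bar tip top",onz("top",*T(435,430),.1),onz("top",*T(435,362),.12))
print("mug",onz("top",*T(262,530),.09), "pan", onz("top",*T(452,100),.21))
```

```text
rail
[0.4394 0.2578 0.03  ]
[0.4375 0.1873 0.03  ]
[0.8369 0.2384 0.03  ]
[0.8313 0.1714 0.03  ]
plate top near/far (array([0.5274, 0.211 , 0.1493]), np.float64(0.003822518367225786)) (array([0.7093, 0.2017, 0.1492]), np.float64(5.323302608602101e-06))
plate z.154 top [0.5251 0.2097 0.154 ] [0.7081 0.2025 0.154 ] side [0.5278 0.2073 0.154 ] [0.7068 0.1976 0.154 ]
wood top z.143 top: near,far [0.4763 0.2132 0.143 ] [0.5119 0.2148 0.143 ] side [0.4805 0.2099 0.143 ] [0.5121 0.2032 0.143 ]
mov top .14 [0.4808 0.2411 0.139 ] [0.5166 0.2414 0.139 ] side [0.4834 0.238  0.139 ] [0.5132 0.2299 0.139 ]
knob disc (array([ 0.5598, -0.0407,  0.0878]), np.float64(0.00014096513129608455))
face [0.5222 0.0348 0.085 ]
face [ 0.5211 -0.116   0.085 ]
face [ 0.5963 -0.1208  0.085 ]
face [0.5957 0.0347 0.085 ]
face [0.6299 0.0335 0.085 ]
face [ 0.6282 -0.1204  0.085 ]
face side [array([0.5167, 0.0062, 0.085 ]), array([ 0.5123, -0.1378,  0.085 ]), array([ 0.6026, -0.1015,  0.085 ]), array([0.6085, 0.0457, 0.085 ]), array([0.6345, 0.0491, 0.085 ]), array([ 0.6373, -0.0993,  0.085 ])]
knob bar tip top [ 0.5249 -0.041   0.1   ] [ 0.5726 -0.0391  0.12  ]
mug [0.4487 0.084  0.09  ] pan [ 0.7442 -0.0435  0.21  ]
```

Estimates: the rail points −2.55° (about −0.0445 rad), guard_grip is at about (0.496, 0.2165, 0.125), and the knob is at about (0.56, −0.04) with the face at 0.085. First I move to a hover above the grip.

```bash
python3 -m inch '[{"hand":0,"slide":[1.3,-1.8,0],"yaw":0.016},{"hand":0,"slide":[4,-5.5,0],"yaw":0.05},{"hand":0,"slide":[7.5,-10.2,0],"yaw":0.09},{"hand":0,"slide":[11,-15,0],"yaw":0.13},{"hand":0,"slide":[14.6,-19.8,0],"yaw":0.175},{"hand":0,"slide":[18.2,-24.5,-0.5],"yaw":0.22},{"hand":0,"slide":[21.7,-29.3,-1],"yaw":0.26},{"hand":0,"slide":[24.7,-33.3,-1.5],"yaw":0.295},{"hand":0,"slide":[26.6,-35.9,-2],"yaw":0.32},{"hand":0,"slide":[27.1,-36.6,-2],"yaw":0.325}]'; python3 -m inch '[{"hand":0,"slide":[0,0,0],"yaw":0},{"hand":0,"slide":[0,0,0],"yaw":0}]'
python3 - <<'E'
from h import *
s=sense();print(s["tcp_pos"],s["ee_rot"][:,1])
a=capture("top");b=capture("side")
crop(a,165,130,90,100,6,"a.png");crop(b,180,110,90,90,6,"b.png")
x,y=cv2.imread("pics/a.png"),cv2.imread("pics/b.png")
h=540;cv2.imwrite("pics/ab.png",np.hstack([x[:540],y[:540]])[:, :])
im=cv2.imread("pics/ab.png");cv2.imwrite("pics/ab.png",cv2.resize(im,(800,400)))
E
```

```text
time_s: 1.35
tcp_pos: [0.4967, 0.2152, 0.2713]
ee_rot: [[0.999, -0.047, -0.002], [-0.047, -0.999, -0.001], [-0.002, 0.001, -1.0]]
wrist_force: [-0.1, 0.1, 0.4]
gripper_width: 1.001
time_s: 1.6
tcp_pos: [0.4959, 0.2178, 0.2724]
ee_rot: [[0.999, -0.043, 0.0], [-0.043, -0.999, 0.0], [0.0, -0.0, -1.0]]
wrist_force: [-0.0, 0.0, 0.0]
gripper_width: 1.003
[0.4958599  0.21780274 0.27237845] [-4.27161178e-02 -9.99087202e-01 -3.10227478e-04]
```

View pics/ab.png

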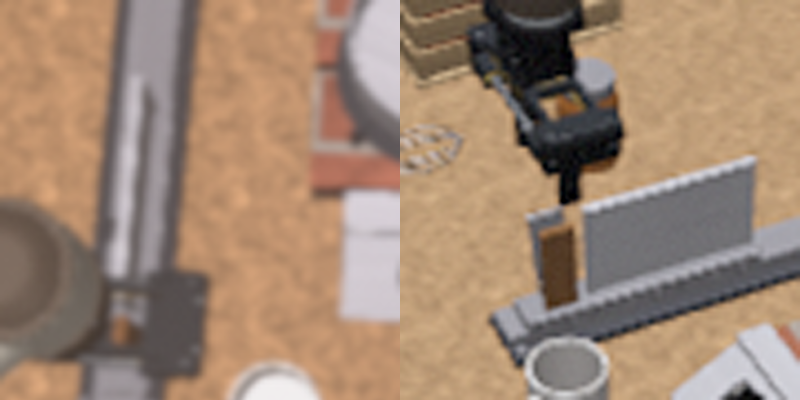

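The hover pose straddles the paddles. In the top view the fingers sit either side of the wood at (123,330), and in the side view the tool is above the grip. Now I go down.

```bash
python3 -m inch '[{"hand":0,"slide":[0,-0.1,-2],"yaw":0},{"hand":0,"slide":[0,-0.1,-5],"yaw":0},{"hand":0,"slide":[0,-0.1,-8],"yaw":0},{"hand":0,"slide":[0,-0.1,-9.4],"yaw":0},{"hand":0,"slide":[0,-0.1,-9.6],"yaw":0},{"hand":0,"slide":[0,-0.1,-9.6],"yaw":0}]'; python3 -m inch '[{"hand":0.4,"slide":[0,0,0],"yaw":0},{"hand":0.5,"slide":[0,0,0],"yaw":0},{"hand":0.5,"slide":[0,0,0],"yaw":0},{"hand":0.5,"slide":[0,0,0],"yaw":0},{"hand":0.5,"slide":[0,0,0],"yaw":0}]'
```

```text
time_s: 2.45
tcp_pos: [0.4968, 0.2165, 0.1772]
ee_rot: [[0.999, -0.043, 0.002], [-0.043, -0.999, 0.001], [0.002, -0.001, -1.0]]
wrist_force: [0.4, 0.0, -0.1]
gripper_width: 1.001
time_s: 3.08
tcp_pos: [0.4965, 0.2164, 0.1764]
ee_rot: [[0.999, -0.044, 0.001], [-0.044, -0.999, 0.001], [0.001, -0.001, -1.0]]
wrist_force: [-1.1, 4.1, -0.9]
gripper_width: 0.541
```

```bash
python3 -m inch '[{"hand":0.6,"slide":[0,0,0],"yaw":0},{"hand":0.65,"slide":[0,0,0],"yaw":0},{"hand":0.7,"slide":[0,0,0],"yaw":0},{"hand":0.7,"slide":[0,0,0],"yaw":0},{"hand":0.7,"slide":[0,0,0],"yaw":0}]'; python3 -m inch '[{"hand":0.8,"slide":[0,0,0],"yaw":0},{"hand":1,"slide":[0,0,0],"yaw":0},{"hand":1,"slide":[0,0,0],"yaw":0},{"hand":1,"slide":[0,0,0],"yaw":0}]'
```

```text
time_s: 3.7
tcp_pos: [0.4969, 0.215, 0.1771]
ee_rot: [[0.999, -0.044, 0.001], [-0.044, -0.999, -0.002], [0.001, 0.002, -1.0]]
wrist_force: [1.0, -1.8, 5.8]
gripper_width: 0.301
time_s: 4.2
tcp_pos: [0.4965, 0.2138, 0.177]
ee_rot: [[0.999, -0.044, -0.0], [-0.044, -0.999, -0.004], [-0.0, 0.004, -1.0]]
wrist_force: [0.6, -6.0, 6.8]
gripper_width: 0.271
```

Fully squeezed at 23.6 mm. The true grip centre is about 2.5 mm further right, so I relax by that amount and slide.

```bash
python3 -m inch '[{"hand":1,"slide":[0.5,-0.2,0],"yaw":0},{"hand":1,"slide":[1.7,-0.3,0],"yaw":0},{"hand":1,"slide":[3,-0.35,0],"yaw":0},{"hand":1,"slide":[4.3,-0.4,0],"yaw":0},{"hand":1,"slide":[5.6,-0.5,0],"yaw":0},{"hand":1,"slide":[6.9,-0.55,0],"yaw":0},{"hand":1,"slide":[8.2,-0.6,0],"yaw":0},{"hand":1,"slide":[9.3,-0.65,0],"yaw":0},{"hand":1,"slide":[9.9,-0.7,0],"yaw":0},{"hand":1,"slide":[10,-0.7,0],"yaw":0}]'; python3 -m inch '[{"hand":1,"slide":[0,0,0],"yaw":0},{"hand":1,"slide":[0,0,0],"yaw":0}]'
```

```text
time_s: 5.45
tcp_pos: [0.5967, 0.2087, 0.1771]
ee_rot: [[0.999, -0.044, 0.001], [-0.044, -0.999, -0.0], [0.001, 0.0, -1.0]]
wrist_force: [-2.2, 1.5, 5.6]
gripper_width: 0.268
time_s: 5.7
tcp_pos: [0.5967, 0.2087, 0.1771]
ee_rot: [[0.999, -0.044, 0.001], [-0.044, -0.999, -0.0], [0.001, 0.0, -1.0]]
wrist_force: [-0.6, 0.6, 5.2]
gripper_width: 0.267
```

```bash
python3 -m inch '[{"hand":0.6,"slide":[0,0,0],"yaw":0},{"hand":0.4,"slide":[0,0,0],"yaw":0},{"hand":0.1,"slide":[0,0,0],"yaw":0},{"hand":0,"slide":[0,0,0],"yaw":0},{"hand":0,"slide":[0,0,0],"yaw":0},{"hand":0,"slide":[0,0,0],"yaw":0},{"hand":0,"slide":[0,0,0],"yaw":0}]'; python3 -m inch '[{"hand":0,"slide":[0,0,2],"yaw":0},{"hand":0,"slide":[0,0,6],"yaw":0},{"hand":0,"slide":[0,0,10],"yaw":0},{"hand":0,"slide":[-2,-2,12],"yaw":0},{"hand":0,"slide":[-6,-5,12],"yaw":0},{"hand":0,"slide":[-10,-8,12],"yaw":0},{"hand":0,"slide":[-14,-12,12],"yaw":0},{"hand":0.5,"slide":[-17,-16,12],"yaw":0},{"hand":1,"slide":[-18,-18,12],"yaw":0},{"hand":1,"slide":[-18,-18,12],"yaw":0}]'
python3 - <<'E'
from h import *
a=capture("top");b=capture("side")
cv2.imwrite("pics/a2f.png",a);cv2.imwrite("pics/b2f.png",b)
f=lambda i,x,y:cv2.resize(i[y:y+90,x:x+90],(400,400),interpolation=cv2.INTER_CUBIC)
cv2.imwrite("pics/ab2.png",np.vstack([np.hstack([f(a,170,115),f(b,195,120)]) ]))
E
```

```text
time_s: 6.58
tcp_pos: [0.596, 0.2084, 0.1759]
ee_rot: [[0.999, -0.044, -0.001], [-0.044, -0.999, -0.001], [-0.001, 0.001, -1.0]]
wrist_force: [0.7, -0.5, 0.6]
gripper_width: 0.957
time_s: 7.82
tcp_pos: [0.4161, 0.0281, 0.2967]
ee_rot: [[0.999, -0.045, 0.001], [-0.045, -0.999, 0.0], [0.001, -0.0, -1.0]]
wrist_force: [0.7, -0.6, -0.5]
gripper_width: 0.741
```

View pics/ab2.png

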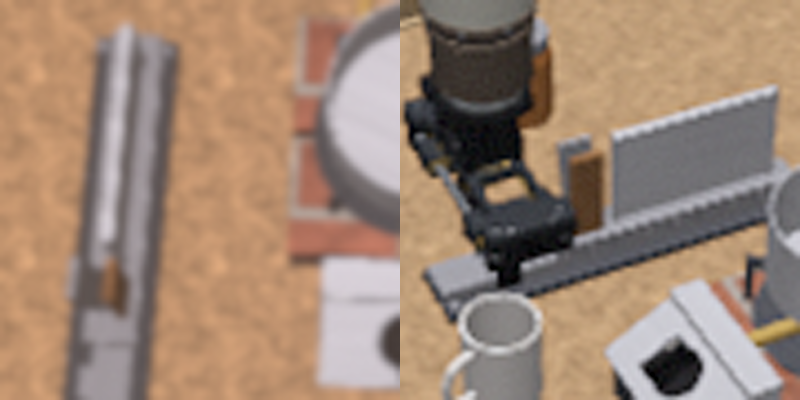

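The guard stands at the far end of the rail and the moving paddle has sprung back out: wood at (112,285), moving paddle at (72,278) in the top crop. I check the travel numerically and work out the knob geometry.

Run:
```python
from h import *
np.set_printoptions(precision=4,suppress=True)
F=90/400
g=lambda x,y:(170+(x+.5)*F-.5,115+(y+.5)*F-.5); s=lambda x,y:(195+(x-400+.5)*F-.5,120+(y+.5)*F-.5)
print("plate near/far now",onz("top",*g(108,238),.154),onz("top",*g(124,28),.154),onz("side",*s(612,133),.154),onz("side",*s(776,90),.154))
print("mov/wood",onz("top",*g(72,278),.139),onz("top",*g(107,280),.143),onz("side",*s(575,143),.14))
T=lambda x,y:(175+(x+.5)/5-.5,115+(y+.5)/5-.5); S=lambda x,y:(195+(x+.5)/6-.5,140+(y+.5)/6-.5)
c=[onz("top",*T(*p),z) for p,z in[((332,433),.0625),((535,440),.0625),((543,340),.1075),((335,335),.1075)]]
d=[onz("side",*S(*p),z) for p,z in[((280,355),.0625),((380,500),.0625),((472,415),.1075),((370,275),.1075)]]
print(np.array(c),np.mean(c,0));print(np.array(d),np.mean(d,0))
# dark blob = knob
for n,f,(x,y,w,h) in(("top","top0",(250,180,25,28)),("side","side0",(246,190,22,22))):
    im=cv2.imread(f"pics/{f}.png")[y:y+h,x:x+w].max(2); m=(im<75).astype(np.uint8)
    k,l,st,ce=cv2.connectedComponentsWithStats(m); i=1+st[1:,4].argmax(); print(n,ce[i]+[x,y],st[i])
    print("\n".join("".join("%4d"%v for v in r) for r in im[::1]) if n=="top" else "")
    print(onz(n,*(ce[i]+[x,y]),.095))
R=np.array([[np.cos(np.pi/6)],[0],[.5]])
ctr=np.mean([np.mean(c,0),np.mean(d,0)],0); print("centre",ctr, proj("top",ctr),proj("side",ctr))
for w in(.003,.038):
  for u in(-.023,.023): 
    P=ctr+np.array([.866*u-.5*w,0,.5*u+.866*w]); print(w,u,P,proj("top",P),proj("side",P))
```

```text
plate near/far now [0.629  0.2056 0.154 ] [0.8042 0.2008 0.154 ] [0.6276 0.2057 0.154 ] [0.8038 0.1898 0.154 ]
mov/wood [0.598  0.2353 0.139 ] [0.5965 0.2063 0.143 ] [0.5967 0.2238 0.14  ]
[[ 0.5245  0.0351  0.0625]
 [ 0.5234 -0.118   0.0625]
 [ 0.5929 -0.1188  0.1075]
 [ 0.5923  0.0344  0.1075]] [ 0.5583 -0.0418  0.085 ]
[[ 0.5271  0.0255  0.0625]
 [ 0.5227 -0.121   0.0625]
 [ 0.5907 -0.119   0.1075]
 [ 0.5964  0.0256  0.1075]] [ 0.5592 -0.0472  0.085 ]
top [261.6279 191.2093] [ 7  7 10 10 43]
 211 211 211 212 211 212 212 212 212 212 212 212 213 213 212 212 213 212 212 212 212 212 212 212 211
 199 198 198 198 199 200 201 201 201 201 202 203 204 206 207 209 212 213 214 213 212 211 211 211 211
 183 181 181 181 182 185 186 188 188 188 190 193 195 197 198 202 206 209 210 209 205 200 198 199 198
 194 194 194 192 193 195 196 198 197 198 198 199 201 201 198 198 199 200 201 199 192 185 182 180 180
 208 207 207 207 207 208 208 208 205 200 195 193 194 197 199 201 203 203 203 202 198 194 193 192 191
 210 211 210 210 210 211 209 201 190 174 159 153 155 163 176 188 199 205 207 207 207 205 206 20
[... 2010 characters left out ...]
175 176 181 184
 188 183 183 187 194 199 200 202 201 196 191 190 190 190 194 201 204 203 201 197 190 186 185 186 190
 185 182 184 190 197 201 201 202 201 196 192 189 188 190 195 201 203 206 209 207 201 194 189 185 185
[ 0.5604 -0.0405  0.095 ]
side [256.3  202.83] [  4   7  13  12 100]

[ 0.5543 -0.0503  0.095 ]
centre [ 0.5587 -0.0445  0.085 ] [262.5804 192.0118] [256.4946 203.2658]
0.003 -0.023 [ 0.5373 -0.0445  0.0761] [262.3524 197.9924] [251.7628 206.6118]
0.003 0.023 [ 0.5772 -0.0445  0.0991] [262.8531 186.5891] [260.6164 199.2688]
0.038 -0.023 [ 0.5198 -0.0445  0.1064] [262.596  201.8348] [248.0448 202.8309]
0.038 0.023 [ 0.5597 -0.0445  0.1294] [263.1115 190.2185] [257.0362 195.3661]
```

The guard has travelled about 100 mm and the paddle is out, so it is latched. The knob's axis meets the face at about (0.559, −0.0425, 0.085), with ring yaw about 0. The interface cannot tilt the tool, so I will push the bar's upper end with the closed fingertips, staying low on body intrusion. First a hover left of the bar.

```bash
python3 -m inch '[{"hand":1,"slide":[3,-0.5,-0.5],"yaw":0.01},{"hand":1,"slide":[7,-1.5,-1.5],"yaw":0.02},{"hand":1,"slide":[11,-2.5,-3],"yaw":0.035},{"hand":1,"slide":[14.5,-3.2,-4.4],"yaw":0.045},{"hand":1,"slide":[15.5,-3.4,-4.7],"yaw":0.045},{"hand":1,"slide":[15.5,-3.4,-4.7],"yaw":0.045},{"hand":1,"slide":[15.5,-3.4,-7.5],"yaw":0.045},{"hand":1,"slide":[15.5,-3.4,-9.5],"yaw":0.045},{"hand":1,"slide":[15.5,-3.4,-9.7],"yaw":0.045},{"hand":1,"slide":[15.5,-3.4,-9.7],"yaw":0.045}]'
python3 - <<'E'
from h import *
b=capture("side");a=capture("top")
s=sense();print(s["tcp_pos"],s["gripper_width"])
f=lambda i,x,y:cv2.resize(i[y:y+80,x:x+80],(400,400),interpolation=cv2.INTER_CUBIC)
cv2.imwrite("pics/k1.png",np.hstack([f(a,220,145),f(b,220,150)]))
E
```

```text
time_s: 9.18
tcp_pos: [0.5714, -0.0046, 0.2006]
ee_rot: [[1.0, 0.002, 0.002], [0.002, -1.0, 0.0], [0.002, -0.0, -1.0]]
wrist_force: [-0.9, -0.0, 0.2]
gripper_width: 0.001
[ 0.57168931 -0.0047082   0.20070863] 0.006602531379893764
```

View pics/k1.png

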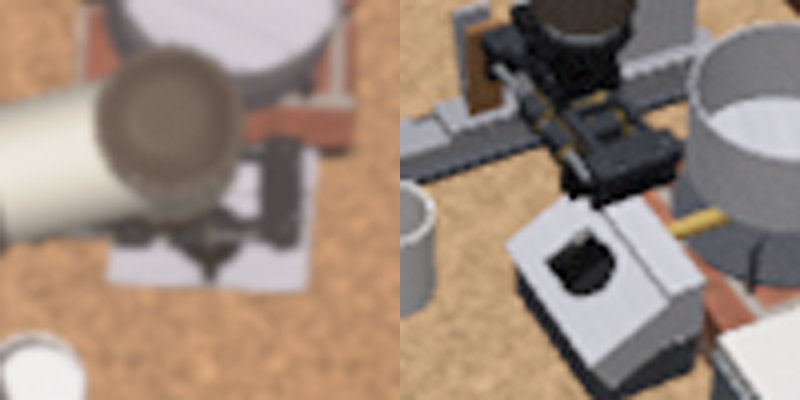

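The view shows the tool left of and above the knob, with the pan and bin clear. I go down another 2 cm and then start the push in small steps, watching the force.

```bash
python3 -m inch '[{"hand":1,"slide":[0,0,-1],"yaw":0},{"hand":1,"slide":[0,0,-1.8],"yaw":0},{"hand":1,"slide":[0,0,-2],"yaw":0},{"hand":1,"slide":[0,0,-2],"yaw":0}]'; python3 -m inch '[{"hand":1,"slide":[0,-0.5,0],"yaw":0},{"hand":1,"slide":[0,-1,0],"yaw":0},{"hand":1,"slide":[0,-1.4,0],"yaw":0},{"hand":1,"slide":[0,-1.4,0],"yaw":0}]';  python3 -m inch '[{"hand":1,"slide":[0,-0.2,0],"yaw":0},{"hand":1,"slide":[0,-0.5,0],"yaw":0},{"hand":1,"slide":[0,-0.5,0],"yaw":0}]'
```

```text
time_s: 9.78
tcp_pos: [0.5712, -0.0051, 0.1789]
ee_rot: [[1.0, 0.001, -0.001], [0.001, -1.0, -0.0], [-0.001, 0.0, -1.0]]
wrist_force: [-0.7, 0.4, -0.5]
gripper_width: 0.004
time_s: 10.28
tcp_pos: [0.5713, -0.0195, 0.1794]
ee_rot: [[1.0, 0.001, 0.0], [0.001, -1.0, 0.0], [0.0, -0.0, -1.0]]
wrist_force: [1.0, 0.1, 0.9]
gripper_width: 0.004
time_s: 10.65
tcp_pos: [0.5713, -0.0242, 0.1792]
ee_rot: [[1.0, 0.001, -0.0], [0.001, -1.0, -0.0], [-0.0, 0.0, -1.0]]
wrist_force: [0.7, 0.4, -0.9]
gripper_width: 0.002
```

```bash
python3 -m inch '[{"hand":1,"slide":[0,-0.2,0],"yaw":0},{"hand":1,"slide":[0,-0.3,0],"yaw":0},{"hand":1,"slide":[0,-0.3,0],"yaw":0}]';  python3 -m inch '[{"hand":1,"slide":[0,-0.2,0],"yaw":0},{"hand":1,"slide":[0,-0.3,0],"yaw":0},{"hand":1,"slide":[0,-0.3,0],"yaw":0}]'
python3 - <<'E'
from h import *
b=capture("side")
f=lambda i,x,y:cv2.resize(i[y:y+60,x:x+80],(800,600),interpolation=cv2.INTER_CUBIC)
cv2.imwrite("pics/k2.png",f(b,215,165))
E
```

```text
time_s: 11.02
tcp_pos: [0.5713, -0.0271, 0.1792]
ee_rot: [[1.0, 0.001, -0.0], [0.001, -1.0, -0.0], [-0.0, 0.0, -1.0]]
wrist_force: [-0.3, 1.0, 0.0]
gripper_width: 0.005
time_s: 11.4
tcp_pos: [0.5714, -0.0298, 0.1793]
ee_rot: [[1.0, 0.001, 0.001], [0.001, -1.0, 0.001], [0.001, -0.001, -1.0]]
wrist_force: [-0.2, 2.4, -0.8]
gripper_width: 0.002
```

View pics/k2.png

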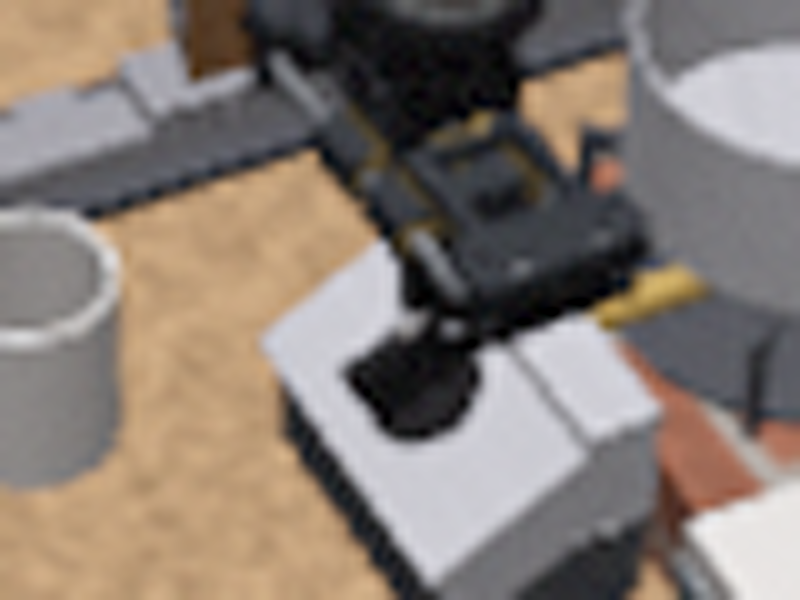

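Contact began near y = −0.028 (2.4 N). I keep pushing along the arc.

```bash
python3 -m inch '[{"hand":1,"slide":[0,-0.2,0],"yaw":0},{"hand":1,"slide":[0,-0.4,0],"yaw":0},{"hand":1,"slide":[0,-0.4,0],"yaw":0}]';  python3 -m inch '[{"hand":1,"slide":[0,-0.2,0],"yaw":0},{"hand":1,"slide":[0,-0.3,0],"yaw":0},{"hand":1,"slide":[0,-0.3,0],"yaw":0}]'; python3 -m inch '[{"hand":1,"slide":[-0.1,-0.2,0],"yaw":0},{"hand":1,"slide":[-0.15,-0.4,-0.1],"yaw":0},{"hand":1,"slide":[-0.15,-0.4,-0.1],"yaw":0}]'
```

```text
time_s: 11.82
tcp_pos: [0.572, -0.0339, 0.1797]
ee_rot: [[1.0, 0.001, 0.002], [0.001, -1.0, 0.0], [0.002, -0.0, -1.0]]
wrist_force: [1.4, 4.4, 1.3]
gripper_width: 0.01
time_s: 12.2
tcp_pos: [0.572, -0.0368, 0.1797]
ee_rot: [[1.0, 0.001, 0.002], [0.001, -1.0, 0.001], [0.002, -0.001, -1.0]]
wrist_force: [1.6, 4.7, 1.2]
gripper_width: 0.006
time_s: 12.58
tcp_pos: [0.5712, -0.0405, 0.1793]
ee_rot: [[1.0, 0.002, 0.004], [0.002, -1.0, 0.001], [0.004, -0.001, -1.0]]
wrist_force: [1.6, 5.0, 3.8]
gripper_width: 0.007
```

```bash
python3 -m inch '[{"hand":1,"slide":[-0.1,-0.2,-0.1],"yaw":0},{"hand":1,"slide":[-0.2,-0.4,-0.1],"yaw":0},{"hand":1,"slide":[-0.2,-0.4,-0.1],"yaw":0}]';  python3 -m inch '[{"hand":1,"slide":[-0.1,-0.1,-0.1],"yaw":0},{"hand":1,"slide":[-0.3,-0.2,-0.2],"yaw":0},{"hand":1,"slide":[-0.3,-0.2,-0.2],"yaw":0}]'
python3 - <<'E'
from h import *
b=capture("side")
f=lambda i,x,y:cv2.resize(i[y:y+60,x:x+80],(800,600),interpolation=cv2.INTER_CUBIC)
cv2.imwrite("pics/k3.png",f(b,215,165))
E
```

```text
time_s: 12.95
tcp_pos: [0.5697, -0.0442, 0.1786]
ee_rot: [[1.0, 0.002, 0.006], [0.002, -1.0, 0.001], [0.006, -0.001, -1.0]]
wrist_force: [3.2, 6.9, 4.0]
gripper_width: 0.007
time_s: 13.32
tcp_pos: [0.5681, -0.0461, 0.1777]
ee_rot: [[1.0, 0.003, 0.01], [0.003, -1.0, 0.001], [0.01, -0.001, -1.0]]
wrist_force: [4.0, 5.7, 5.8]
gripper_width: 0.005
```

View pics/k3.png

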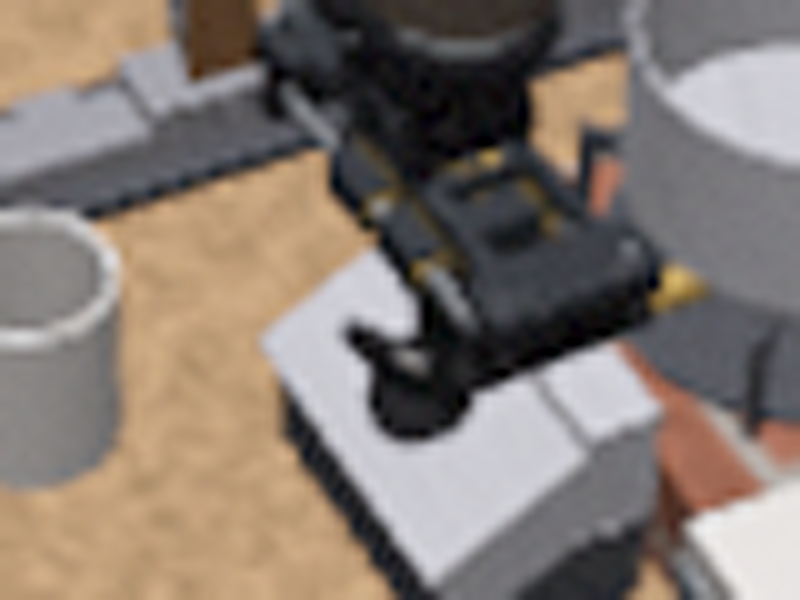

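The knob has turned: the bar's lower end moved from (350,375) to (355,330). I estimate the angle from that.

Run:
```python
from h import *
for t in(0,.4,.6,.8,.9,1,1.1,1.2):
  r=[]
  for e,w in((-1,.038),(-1,.010),(1,.038)):
    for k in(.006,-.006):
      u=e*.023*np.cos(t)+k*np.sin(t); v=-e*.023*np.sin(t)+k*np.cos(t)
      r+=[(proj("side",[.559+.866*u-.5*w,-.046+v,.085+.5*u+.866*w])-[214.5,164.5])*10]
  print(t,np.round(np.array(r)).astype(int).tolist())
```

```text
0 [[331, 376], [345, 395], [360, 406], [375, 426], [420, 301], [435, 320]]
0.4 [[328, 355], [333, 381], [358, 386], [363, 411], [433, 315], [438, 341]]
0.6 [[330, 345], [329, 371], [360, 375], [359, 402], [437, 325], [436, 352]]
0.8 [[335, 334], [328, 361], [364, 365], [358, 392], [438, 335], [432, 363]]
0.9 [[338, 329], [328, 356], [367, 360], [358, 387], [438, 340], [429, 368]]
1 [[341, 324], [329, 351], [370, 355], [359, 381], [437, 346], [426, 373]]
1.1 [[344, 319], [330, 345], [374, 350], [360, 376], [436, 351], [422, 378]]
1.2 [[349, 315], [332, 340], [378, 346], [362, 371], [434, 357], [418, 382]]
```

θ is about 0.9–1.0. I continue in small steps until the force rises at the stop.

```bash
python3 -m inch '[{"hand":1,"slide":[-0.1,-0.1,-0.1],"yaw":0},{"hand":1,"slide":[-0.2,-0.1,-0.1],"yaw":0},{"hand":1,"slide":[-0.2,-0.1,-0.1],"yaw":0}]';  python3 -m inch '[{"hand":1,"slide":[-0.1,-0.1,-0.1],"yaw":0},{"hand":1,"slide":[-0.2,-0.1,-0.1],"yaw":0},{"hand":1,"slide":[-0.2,-0.1,-0.1],"yaw":0}]';python3 -m inch '[{"hand":1,"slide":[-0.1,-0.1,-0.1],"yaw":0},{"hand":1,"slide":[-0.2,-0.1,-0.1],"yaw":0},{"hand":1,"slide":[-0.2,-0.1,-0.1],"yaw":0}]'
```

```text
time_s: 13.75
tcp_pos: [0.5675, -0.0466, 0.1775]
ee_rot: [[1.0, 0.003, 0.014], [0.003, -1.0, 0.002], [0.014, -0.002, -1.0]]
wrist_force: [5.4, 7.7, 7.0]
gripper_width: 0.004
time_s: 14.12
tcp_pos: [0.567, -0.0469, 0.1774]
ee_rot: [[1.0, 0.004, 0.018], [0.004, -1.0, 0.003], [0.018, -0.003, -1.0]]
wrist_force: [7.3, 11.1, 7.8]
gripper_width: 0.01
time_s: 14.5
tcp_pos: [0.5666, -0.0471, 0.1774]
ee_rot: [[1.0, 0.005, 0.023], [0.004, -1.0, 0.004], [0.023, -0.004, -1.0]]
wrist_force: [7.9, 12.3, 9.9]
gripper_width: 0.002
```

Run:
```python
from h import *
b=capture("side");cv2.imwrite("pics/k4f.png",b)
f=lambda i:cv2.resize(i[185:215,240:270],(400,400),interpolation=cv2.INTER_CUBIC)
o=f(cv2.imread("pics/side0.png"));n=f(b)
cv2.imwrite("pics/k4.png",np.clip(np.hstack([o,n]).astype(float)*1.5,0,255).astype(np.uint8))
for t in(0,.9,1,1.1,1.2):
  r=[]
  for k in(.006,-.006):
      u=-.023*np.cos(t)+k*np.sin(t); v=.023*np.sin(t)+k*np.cos(t); w=.038
      r+=[(proj("side",[.559+.866*u-.5*w,-.046+v,.085+.5*u+.866*w])-[239.5,184.5])*400/30]
  print(t,np.round(np.array(r)).astype(int).tolist())
```

```text
0 [[107, 234], [127, 260]]
0.9 [[117, 172], [104, 208]]
1 [[121, 165], [105, 201]]
1.1 [[126, 159], [107, 194]]
1.2 [[131, 153], [109, 186]]
```

View pics/k4.png

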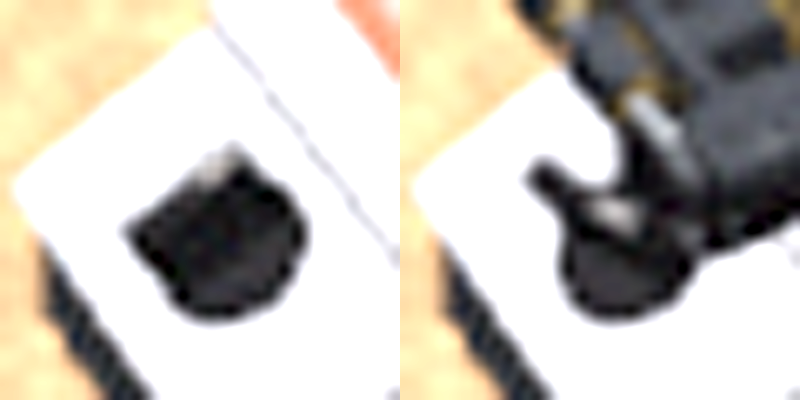

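Left is the rest view, right is now. The bar's end corners at about (540,157) and (527,180) match θ of about 1.1–1.24, and the fingertip has stalled while the force tripled, so it is at the stop. I press slightly more along the arc and hold for about a second.

```bash
python3 -m inch '[{"hand":1,"slide":[-0.2,0,-0.1],"yaw":0},{"hand":1,"slide":[-0.4,0,-0.2],"yaw":0},{"hand":1,"slide":[-0.4,0,-0.2],"yaw":0},{"hand":1,"slide":[-0.4,0,-0.2],"yaw":0}]'; python3 -m inch '[{"hand":1,"slide":[0,0,0],"yaw":0},{"hand":1,"slide":[0,0,0],"yaw":0},{"hand":1,"slide":[0,0,0],"yaw":0},{"hand":1,"slide":[0,0,0],"yaw":0},{"hand":1,"slide":[0,0,0],"yaw":0},{"hand":1,"slide":[0,0,0],"yaw":0}]'
python3 - <<'E'
from h import *
b=capture("side");cv2.imwrite("pics/k5f.png",b)
a=cv2.imread("pics/k4f.png")
d=np.abs(a[185:215,240:256].astype(int)-b[185:215,240:256]).max(); print("max change at bar end",d)
E
```

```text
time_s: 15.05
tcp_pos: [0.5656, -0.047, 0.1773]
ee_rot: [[1.0, 0.006, 0.031], [0.006, -1.0, 0.004], [0.031, -0.004, -1.0]]
wrist_force: [11.8, 10.6, 12.1]
gripper_width: 0.006
time_s: 15.8
tcp_pos: [0.5657, -0.047, 0.1773]
ee_rot: [[0.999, 0.006, 0.031], [0.006, -1.0, 0.004], [0.031, -0.004, -1.0]]
wrist_force: [11.4, 12.0, 12.1]
gripper_width: 0.006
max change at bar end 71
```

Run:
```python
import cv2,numpy as np
I=[cv2.imread(f"pics/{n}.png")[185:215,240:262].max(2).astype(int) for n in("k4f","k5f")]
for i in I: print("\n".join("".join("%4d"%v for v in r) for r in i[8:20,6:18]),"\n")
```

```text
185 194 213 219 216 212 215 210 168  54  61  99
 198 210 216 215 214 215 214 216 209 165  54  42
 209 214 212 215 217 218 216 214 216 194  90  21
 215 213 214 200 174 183 208 218 217 195 104  14
 212 213 208 165  76  95 160 205 224 200 104  12
 212 216 195 116  25  24  73 138 171 148  68  15
 210 213 208 172  79  26  33  39  69  78  33  23
 211 209 213 211 172  85  21  32  79 124 122  76
 210 211 211 214 213 169  37  17  48  92 115  85
 210 211 211 212 218 193  65   7   3  18  52  57
 209 211 210 210 218 187  47  38  32  21  12  18
 211 210 210 211 206 165  28  44  39  31  29  17 

 186 194 212 219 216 214 215 198 122  54  88 109
 198 209 215 215 213 214 215 211 180  96  61  53
 209 214 213 214 216 217 216 216 211 177  94  16
 215 212 215 202 173 182 208 219 218 194 102  13
 213 213 209 167  76  97 160 205 223 200 105   9
 210 214 194 120  24  29  74 136 169 149  66  16
 212 212 205 171  80  26  38  36  72  81  36  16
 211 212 215 210 174  82  18  34  78 127 121  78
 211 211 210 215 211 169  41  19  48  94 113  88
 210 211 209 213 219 192  64  10  16  24  48  59
 209 210 211 210 216 188  47  35  28  20  17  19
 210 208 211 210 206 164  23  43  40  40  25  19
```

The bar end's pixels did not change under added force, so the hard stop is confirmed. Now I release: back away, then up and clear.

```bash
python3 -m inch '[{"hand":1,"slide":[0.6,0.4,0.3],"yaw":0},{"hand":1,"slide":[1.2,1,0.7],"yaw":0},{"hand":1,"slide":[1.5,2,0.9],"yaw":0},{"hand":1,"slide":[1.5,3.2,0.9],"yaw":0},{"hand":1,"slide":[1.5,4.5,0.9],"yaw":0},{"hand":1,"slide":[1.5,5,0.9],"yaw":0},{"hand":1,"slide":[1.5,5,3],"yaw":0},{"hand":1,"slide":[1.5,5,7],"yaw":0},{"hand":1,"slide":[1,5,11],"yaw":0},{"hand":1,"slide":[0,5,12],"yaw":0}]'; python3 -m inch '[{"hand":1,"slide":[-3,1,1],"yaw":0},{"hand":1,"slide":[-8,2,2],"yaw":0},{"hand":1,"slide":[-13,3,3],"yaw":0},{"hand":1,"slide":[-18,4,3],"yaw":0},{"hand":1,"slide":[-20,4,3],"yaw":0},{"hand":1,"slide":[-20,4,3],"yaw":0}]'
python3 - <<'E'
from h import *
b=capture("side");a=capture("top")
for n,i,x,y,w,h in(("side",b,240,185,30,30),("top",a,250,180,25,25)):
    o=cv2.imread(f"pics/{n}0.png"); d=np.abs(o.astype(int)-i).max(2); print(n,"knob diff",d[y:y+h,x:x+w].max())
    m=(d>60).astype(np.uint8); k,l,st,ce=cv2.connectedComponentsWithStats(m)
    print([st[j].tolist() for j in range(1,k) if st[j,4]>8])
f=lambda i,x,y:cv2.resize(i[y:y+120,x:x+130],(400,369),interpolation=cv2.INTER_CUBIC)
cv2.imwrite("pics/k6.png",np.hstack([f(a,175,110),f(b,190,125)]))
E
```

```text
time_s: 17.1
tcp_pos: [0.5554, 0.0002, 0.293]
ee_rot: [[1.0, 0.001, 0.005], [0.001, -1.0, 0.001], [0.005, -0.001, -1.0]]
wrist_force: [0.2, -0.4, -0.7]
gripper_width: 0.008
time_s: 17.85
tcp_pos: [0.353, 0.0396, 0.3199]
ee_rot: [[1.0, 0.003, -0.0], [0.003, -1.0, 0.0], [-0.0, -0.0, -1.0]]
wrist_force: [0.2, 0.4, 0.5]
gripper_width: 0.004
side knob diff 19
[[34, 32, 83, 54, 1537], [0, 54, 26, 15, 297], [28, 55, 5, 14, 25], [5, 56, 134, 78, 3376], [0, 70, 31, 25, 268], [146, 83, 56, 30, 678], [105, 96, 2, 7, 12], [0, 98, 4, 11, 41], [19, 120, 5, 3, 11], [177, 121, 43, 59, 1333], [15, 126, 9, 13, 53], [51, 135, 5, 10, 15], [260, 139, 20, 23, 309], [23, 142, 9, 17, 35], [221, 150, 21, 24, 172], [56, 155, 43, 111, 1346], [233, 155, 8, 18, 101], [37, 171, 5, 9, 13], [213, 178, 16, 5, 18], [43, 187, 6, 6, 16], [48, 199, 5, 3, 9], [124, 215, 15, 17, 91], [57, 218, 5, 4, 10], [111, 228, 15, 16, 90], [119, 230, 20, 28, 253]]
top knob diff 2
[[191, 174, 4, 12, 40], [196, 177, 3, 9, 17], [188, 202, 8, 10, 57], [204, 233, 64, 35, 1285], [192, 248, 34, 34, 657], [184, 257, 10, 15, 70], [30, 263, 23, 19, 134], [151, 265, 78, 119, 3369], [20, 276, 9, 3, 9], [0, 279, 14, 35, 375], [11, 280, 161, 104, 2741], [196, 289, 33, 69, 317], [0, 313, 13, 26, 283], [235, 327, 7, 3, 15], [251, 330, 8, 5, 26], [233, 333, 18, 9, 109], [264, 334, 10, 22, 109], [0, 339, 8, 6, 45], [260, 342, 5, 7, 22], [0, 346, 72, 38, 1377], [230, 362, 6, 10, 20], [252, 372, 9, 10, 36], [233, 375, 5, 3, 11], [74, 378, 16, 6, 57], [226, 378, 7, 4, 14], [227, 381, 12, 3, 22], [241, 382, 14, 2, 24]]
```

View pics/k6.png

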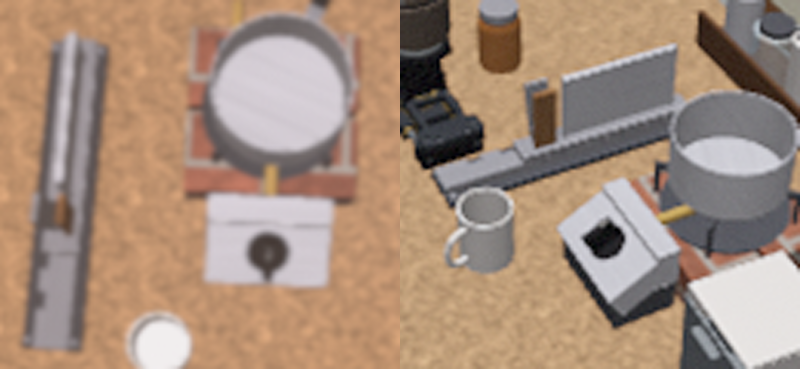

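The knob is back exactly as it was (top-view difference 2/255). The guard is at the far end with its paddle sprung out, and the pan, mug and the rest are unchanged. I hand in.

```bash
python3 -c "
from station import *
print(finish_job())"
```

```text
the job is handed in; nothing more can be done
None
```

I squeezed the wind guard's grip fully, slid the guard to the last notch and let go. After that I turned the igniter knob clockwise to its stop, held it there for about a second and let it spring back. The job was handed in at about 18 s with the arm clear of everything. No verdict was reported.

- **Guard:** the grip closed to 23.6 mm, meaning fully squeezed, and the tool moved 100.0 mm along the rail. The camera put the travel at 97–104 mm. After letting go, the moving paddle stood about 29 mm from the fixed one, against about 27.5 mm before the move. I take that as latched, though I did not tug on the guard to prove it.
- **Knob:** the moves could not tilt the tool, so I pushed the bar's upper end with the closed fingertips instead of gripping it. At the stop the image gave roughly 1.1–1.24 rad. When I pushed harder, up to about 20 N at the wrist, the bar's visible end did not move.
- **Other things:** after release, the top view of the knob matched the starting picture to 2/255. The side view differed by up to 19/255, which I did not investigate. The picture comparison showed no change at the saucepan, mug, bowl, spatula or bin. The jar and whisk looked undisturbed, but the arm was close to them in one or other picture, so that comparison is weaker.
- **Position errors:** my first estimates were off sideways by about 2.5 mm at the grip and 6 mm at the knob contact. I corrected both from the force readings.

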